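Rock the stopper out of the leaning crock and put the lemon in

TASK

Open the white crock so that the lemon can go in: grip its stopper by the wooden knob and work it loose by leaning it over to your left and then over to your right as you ease it up; a straight pull only drags the crock along, and it must stay standing where it is. Stand the stopper upright on the cork coaster, then put the lemon into the crock through its open mouth, without disturbing the honey jar, the pepper mill or the mug.

Things in the scene. Friction and masses are not known exactly. Their poses are not given: they have to be found in the camera images.
- crock: White stoneware crock, 2.4 kg, standing loose on the worktop: a ball-shaped belly 180 mm across on a round foot 136 mm across, with a short neck that leans 30 degrees off vertical, towards the robot. Origin at the centre of the foot's underside, z up; the neck leans towards the crock's -x.
- mouth: The crock's mouth (part of the crock). Origin at the centre of the rim, 59 mm towards -x and 197 mm up from the crock's origin; z points out along the leaning neck; y is level, to the robot's left. The rim is 109 mm across outside, the neck about 88 mm inside; it opens into the hollow belly, 165 mm wide inside, whose centre lies 118 mm below the rim along the neck.
- seal (a point): Centre of the springy rubber sealing ring inside the neck, 17 mm below the rim on the mouth's axis. The ring is 81 mm wide inside and gives way by up to 6 mm all round. Seated, the stopper's bead sits under it: pulled straight out, it holds with well over 20 N, more than it takes to drag and tip the crock.
- belly (a point): Centre of the crock's hollow belly, 95 mm above the crock's underside.
- stopper: The stopper, 88 mm long, 0.16 kg. Origin at the centre of the cork's flat foot, z along its axis to the knob. Tapered cork z = 0 to 34 mm, 75 mm across at the foot, with a bead 86 mm across at z = 9; wooden flange 107 mm across, z = 34 to 42, resting on the rim when seated (foot 34 mm below the rim, axes in line); round wooden knob 42 mm across, z = 50 to 88: grip it at z = 60 to 80.
- stopper_top (a point): Centre of the knob's top. To free the stopper: lean it about 6 degrees, one edge of the flange staying on the rim, and the bead clears the ring on the opposite side (some 10 mm of lift there); keep that side up and lean the other way, raising the second side as far; then it lifts out easily.
- coaster: Loose round cork coaster, 93 mm across, 8 mm thick, lying on the worktop. Origin at the centre of its underside, z up.
- lemon: A yellow lemon, 75 mm long (its x), 50 mm wide (its y), 47 mm high, 0.09 kg, lying on the worktop; origin at the centre of its underside. Grasp it round the middle, across its y.
- honey: Bystander: honey jar, 71 mm across, 110 mm high. Origin at the centre of its underside.
- pepper_mill: Bystander: dark wooden pepper mill, 58 mm across, 160 mm high. Origin at the centre of its underside.
- mug: Bystander: light mug, 83 mm across, 94 mm high, with a handle. Origin at the centre of its underside.
Not all that is in view belongs to the job. Leave any blue look-alike of the stopper alone.

How it is judged (in metres and radians):
On the way, in this order (a step that is already met when the one before it is completed fails the run):
1. the stopper, still in the mouth, is leaned over to the left (3 degrees or more) (angle between the z axis of stopper and the z axis of mouth, either way round above 0.052 rad and y of stopper_top in the frame of mouth above 0.003 m and z of stopper in the frame of mouth below -0.008 m), for 0.1 s.
2. the stopper, its foot still in the mouth, is leaned over to the right (3 degrees or more) (angle between the z axis of stopper and the z axis of mouth, either way round above 0.052 rad and y of stopper_top in the frame of mouth below -0.003 m and z of stopper in the frame of mouth below -0.003 m), for 0.1 s.
3. the stopper stands upright on the coaster, let go (horizontal distance between stopper and coaster below 0.035 m and height (world z) of stopper between 0.004 and 0.013 m and angle between stopper's own z axis and vertical below 0.1 rad and contact force between the fingers and stopper below 0.3 N), for 0.2 s.
At the end, for the whole second after the job is handed in: The stopper stands upright (within 6 degrees) on the coaster, centres within 35 mm; the lemon lies inside the crock's belly (its origin within 88 mm of the belly's centre); the crock stands flat on the worktop, within 40 mm of where it was; stopper and crock are at rest (horizontal distance between stopper and coaster below 0.035 m and height (world z) of stopper between 0.004 and 0.013 m and angle between stopper's own z axis and vertical below 0.1 rad and distance between lemon and belly below 0.088 m and angle between crock's own z axis and vertical below 0.06 rad and height (world z) of crock below 0.006 m and distance of crock from where it was at the start of the episode below 0.04 m and linear speed of each of stopper, crock below 0.03 m/s); the robot touches nothing.
It fails at once if the crock is lifted, tipped by more than 11 degrees, or shifted by more than 40 mm (distance of crock from where it was at the start of the episode above 0.04 m or angle between crock's own z axis and vertical above 0.2 rad).
It fails at once if the honey jar, pepper mill or mug is moved more than 20 mm (distance of any of honey, pepper_mill, mug from where it was at the start of the episode above 0.02 m).
It also fails if it takes over 67 s, if anything falls off the work surface, if the arm or the gripper's body presses on something with over 40 N, if the wrist force passes 120 N, or if a joint passes its speed limit or range.

ROBOT

A 7-joint arm with a two-finger parallel gripper is mounted at the origin on a cart in front of the work surface, level with it; the furniture and walls round the work are solid. World frame = base frame: x ahead of the robot, y to its left, z up, the work surface at z = 0. Lengths are in mm, angles in rad, forces in N, time in s.
With the tool pointing down it reaches from about 425 to 875 mm from the base axis. Payload 4.7 kg.
Tool frame: the origin (TCP) lies at the very end of the fingers, on their centre line; the grasp point (between the pads) lies robot.hold_point_z behind it (robot.hold_point_z is the distance from the TCP to the grasp point, in mm); z points along the fingers, y is the line along which they close (so a half turn about z gives the same grasp; the last joint's range is limited). The gripper opens to 87 mm and grips with 3 to 60 N. Pads are 19 mm wide; open, the fingers measure 117 mm over their backs; the gripper's body (75 mm by 190 mm) begins 51 mm behind the grasp point.
Start: joints at [1.168, 0.321, -0.07, 1.45, 0.023, 1.371, -0.057], TCP at [263.127, -594.382, 222.587] pointing down, gripper open.
Joint ranges: [-2.86, 2.86], [-0.3, 2.09], [-1.38, 1.24], [0.06, 2.45], [-1.56, 4.7], [0.09, 2.05], [-2.69, 2.69]. Speed limits (rad/s): [2.57, 2.57, 3.14, 3.14, 3.14, 3.14, 3.14].

INTERFACE

Orientations are given as a 3x3 rotation matrix whose columns are the frame's x, y, z axes.
In Python, from station import robot, read_camera, sign_off, spotter gives the robot as it stands. Calls block until the motion is done:
- robot.move_to(position, orientation): joint-space move of the TCP to a pose.
- robot.move_straight(position, attitude=None, rate=150): straight line of the TCP; attitude=None keeps the orientation; rate is the mean speed in mm/s.
- robot.move_j(angles): joint-space move.
- robot.open_jaws() and robot.grasp(): open the fingers fully, or close them until they stop; the grip force is fixed at half the most.
- robot.pause(seconds).
- robot.solve_ik(position, orientation): joint angles nearest the present ones, or None.
- read_camera(name): name is "scene" or "top" or "wrist"; returns a dict with "pixels" (480x640x3 uint8, red, green, blue), "K" (3x3 intrinsics, pixels), "k1" (the pictures are not rectified: a ray, as slopes to the right and down, at radius r is drawn at 1 + k1 r^2 times it, then the intrinsics apply), "rvec" (rotation vector, rad) and "tvec" (3), from world to camera coordinates, as OpenCV has them. Camera axes: x right, y down, z forward; pixel columns grow to the right and rows downward; lengths in mm; the calibration is good to about 2 mm. A picture is of the moment at which its call begins. There is no depth.
A pose or a line that the arm cannot do raises robot.PlanningError and nothing moves.
- sign_off(): hands the job in; it is judged then, once.
Trained networks look in a picture, given as the dict that the camera call returned (one of the last four; its "shot" number tells which), for a name from the list of things; names that differ only in an ending like _2 or _b are one class to them, and where a whole thing is asked for, a point or a joint stands for the part that bears it (a point fixed in the world has none). Each returns a list of dicts, best first, with "p" (0 to 1); they miss things now and then, are a little off and sometimes report something else, mostly with a low value. They report only what shows in the picture. A call takes as long as a camera call. They do not tell look-alikes from the thing itself.
- spotter.cut_out(thing, picture): "pixels" (480x640 bool, what is visible of it) and "box" ([left, top, right, bottom] in pixels, round what is visible of it).
Readings, each from a call of its own:
- robot.get_time(): time.
- robot.get_q(): joint angles.
- robot.get_qd(): joint speeds.
- robot.get_tau(): joint torques, N m.
- robot.get_eef_pos(): TCP position.
- robot.get_tcp_rot(): TCP orientation.
- robot.get_contact_force(): force on the tool from outside, world axes, zero at the start.
- robot.get_ft_torque(): the same for the moment, N m.
- robot.get_width(): finger opening in mm.
- robot.get_grasp_force(): force on a finger pad.
Only numpy, scipy, OpenCV 4.12 (cv2) and the standard library are available. Lean on these libraries where they do the work, as an engineer would, in place of code of your own. Each camera call takes 0.05 s, during which the arm holds its last target. There are 200 camera calls.

## Working session

There is one attempt and no reset: what is moved stays moved. The work goes in short steps, each a Python script; the robot and the scene stay as the last script left them, time stands still between calls to the robot, and variables do not carry over. Pictures are saved under pics/ and viewed, at most 10 in all, crops included, and the job is handed in when it is done.

```bash
ls; mkdir -p pics
cat > h.py <<'E'
import numpy as np, cv2
from station import robot, read_camera, sign_off, spotter
def cam(c):
    return cv2.Rodrigues(np.array(c["rvec"],float))[0], np.array(c["tvec"],float).ravel(), np.array(c["K"],float), np.array([c["k1"],0,0,0],float)
def ray(c,uv):
    R,t,K,d=cam(c); p=cv2.undistortPointsIter(np.array([[uv]],float),K,d,None,None,(3,50,1e-9))[0,0]
    return -R.T@t, R.T@np.array([p[0],p[1],1.])
def onz(c,uv,z):
    o,r=ray(c,uv); return o+r*(z-o[2])/r[2]
def proj(c,P):
    R,t,K,d=cam(c); return cv2.projectPoints(np.array(P,float).reshape(-1,1,3),cv2.Rodrigues(R)[0],t,K,d)[0].reshape(-1,2)
def save(c,n): cv2.imwrite("pics/"+n+".png",cv2.cvtColor(c["pixels"],cv2.COLOR_RGB2BGR))
E
python3 - <<'E'
from h import *
print(robot.hold_point_z)
for n in ("scene","top"):
    c=read_camera(n); save(c,n+"0"); R,t,K,d=cam(c); print(n,-R.T@t,R[2],c["k1"])
    for th in ("crock","stopper","coaster","lemon","honey","pepper_mill","mug"):
        for o in spotter.cut_out(th,c)[:3]:
            m=o["pixels"]; v,u=np.nonzero(m); print(th,round(o["p"],2),o["box"],u.mean().round(),v.mean().round(),m.sum(), onz(c,(u.mean(),v.mean()),0).round())
E
```

```text
pics
18.700000000000003
scene [-273.21407009  484.61480334  998.1535143 ] [ 0.67279786 -0.38806583 -0.62987932] -0.08127964639317263
stopper 0.97 [293.7, 206.8, 331.7, 242.7] 311.0 223.0 979 [ 874. -141.    0.]
stopper 0.76 [338.9, 282.5, 379.4, 318.5] 359.0 300.0 989 [479. -81.   0.]
stopper 0.58 [246.3, 286.9, 283.8, 321.1] 265.0 303.0 991 [610. 165.   0.]
coaster 0.97 [404.1, 262.4, 433.5, 282.6] 416.0 274.0 491 [ 478. -295.    0.]
honey 0.78 [219.2, 251.1, 244.3, 291.4] 233.0 269.0 985 [794. 191.   0.]
honey 0.7 [293.3, 203.1, 329.9, 241.7] 311.0 223.0 981 [ 873. -140.    0.]
pepper_mill 0.95 [344.7, 204.5, 364.1, 246.6] 354.0 226.0 620 [ 780. -263.    0.]
mug 0.73 [376.2, 199.8, 403.6, 236.6] 392.0 215.0 787 [ 764. -415.   -0.]
top [ 519.78364776   -9.17829421 1375.61550394] [ 0.05237942 -0.00500002 -0.99861474] -0.022479464946095113
crock 0.94 [281.4, 150.4, 361.7, 221.2] 324.0 178.0 2858 [747. -37.   0.]
stopper 0.96 [294.8, 184.8, 345.2, 229.8] 318.0 208.0 1686 [669. -21.   0.]
stopper 0.75 [318.7, 270.3, 360.5, 313.0] 337.0 291.0 1525 [455. -69.   0.]
stopper 0.62 [219.4, 221.1, 264.2, 261.1] 241.0 240.0 1491 [585. 177.   0.]
coaster 0.71 [411.1, 262.7, 444.4, 300.9] 428.0 282.0 1032 [ 479. -300.    0.]
lemon 0.85 [166.3, 251.9, 182.1, 279.1] 173.0 263.0 405 [526. 351.   0.]
honey 0.76 [205.2, 159.4, 245.7, 196.6] 228.0 177.0 992 [749. 212.   0.]
honey 0.66 [283.4, 149.8, 364.2, 221.4] 325.0 178.0 2864 [746. -37.   0.]
pepper_mill 0.66 [384.0, 174.2, 417.4, 201.6] 399.0 188.0 624 [ 719. -228.    0.]
mug 0.86 [435.7, 165.9, 485.5, 208.1] 461.0 186.0 1343 [ 725. -390.    0.]
```

View pics/scene0.png

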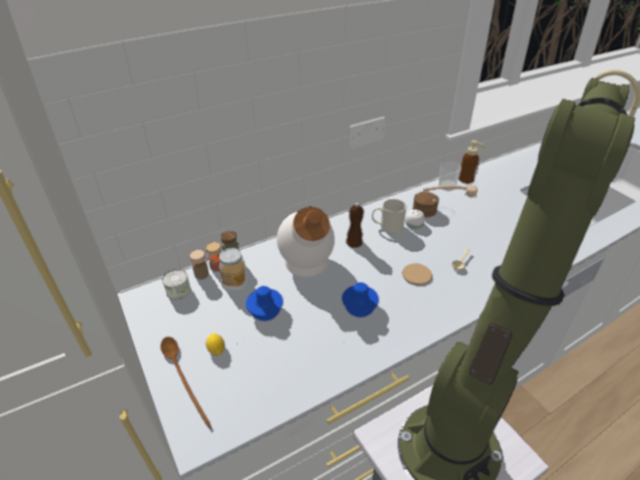

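View pics/top0.png

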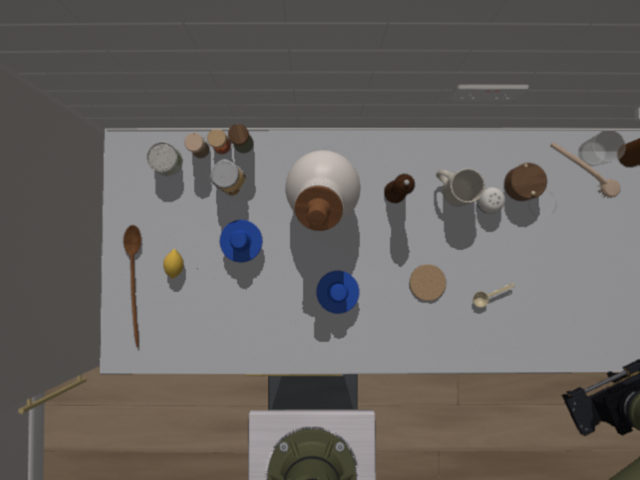

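The scene view shows the brown stopper seated in the white crock at (311,223), blue decoys at (265,303) and (359,300), the lemon at (215,344) and the coaster at (416,274). In the top view the stopper is at (318,208), the lemon at (173,263) and the coaster at (428,283).

```bash
cat > fit.py <<'E'
from h import *
from scipy.optimize import minimize
from scipy.spatial.transform import Rotation as Ro
def crockR(yaw): return Ro.from_euler('z',yaw).as_matrix()
def mouth(p):
    R=crockR(p[2]); M=R@Ro.from_euler('y',-30,degrees=True).as_matrix()
    return M, np.array([p[0],p[1],0])+R@[-59,0,197]
A=np.linspace(0,2*np.pi,48,endpoint=False)
def ring(r,z): return np.c_[r*np.cos(A),r*np.sin(A),0*A+z]
PARTS=[np.r_[ring(53.5,34),ring(53.5,42)],np.r_[ring(14,42),ring(14,52)],np.r_[ring(17,50),ring(21,55),ring(21,83),ring(17,88)]]
def stop_parts(R,o): return [P@R.T+o for P in PARTS]
def sphere(p):
    a,b=np.meshgrid(A,np.linspace(0,np.pi,24)); return [90*np.c_[(np.sin(b)*np.cos(a)).ravel(),(np.sin(b)*np.sin(a)).ravel(),np.cos(b).ravel()]+[p[0],p[1],95]]
def render(c,parts,box,s=4):
    l,t,w,h=box; im=np.zeros((h*s,w*s),np.uint8)
    for P in parts:
        q=(proj(c,P)-[l,t]+.5)*s; cv2.fillConvexPoly(im,cv2.convexHull(np.round(q*16).astype(np.int32)),1,shift=4)
    return cv2.resize(im.astype(np.float32),(w,h),interpolation=cv2.INTER_AREA)
def cost(c,m,parts,pad=15):
    v,u=np.nonzero(m); l,t=max(u.min()-pad,0),max(v.min()-pad,0); r,b=min(u.max()+pad,640),min(v.max()+pad,480)
    return np.abs(render(c,parts,(l,t,r-l,b-t))-m[t:b,l:r]).sum()/m.sum()
E
python3 - <<'E'
from fit import *
T=read_camera("top"); S=read_camera("scene")
def near(th,c,u,v):
    return min(spotter.cut_out(th,c),key=lambda o:np.hypot((o["box"][0]+o["box"][2])/2-u,(o["box"][1]+o["box"][3])/2-v))["pixels"]
ms=[(T,near("stopper",T,319,207)),(S,near("stopper",S,312,225))]; mc=near("crock",T,321,185)
mu=mc|ms[0][1]
def f(p,parts=False):
    M,o=mouth(p); sp=stop_parts(M,o-34*M[:,2])
    k=[cost(c,m,sp) for c,m in ms]+[2*cost(T,mu,sp+sphere(p)+[ring(54.5,0)@M.T+o])]
    return k if parts else sum(k)
best=min((minimize(f,[x,y,w],method='Nelder-Mead',options=dict(initial_simplex=[[x,y,w],[x+15,y,w],[x,y+15,w],[x,y,w+.2]],xatol=.2,fatol=1e-4)) for x,y,w in((690,-33,0),(690,-33,.3),(690,-33,-.3))),key=lambda r:r.fun)
print(best.x,best.fun,f(best.x,True)); M,o=mouth(best.x); print(o,M)
for c in(T,S):
    m=near("coaster",c,*((428,282) if c is T else (417,273))); v,u=np.nonzero(m); print("coaster",onz(c,(u.mean(),v.mean()),5))
m=near("lemon",T,173,263); v,u=np.nonzero(m); P=np.array([onz(T,q,23)[:2] for q in zip(u,v)]); w,V=np.linalg.eigh(np.cov(P.T)); print("lemon",P.mean(0),V[:,1],4*np.sqrt(w))
for o in spotter.cut_out("lemon",S): print(o["p"],o["box"])
for ax in(1,0):pass
E
```

```text
[ 7.06278736e+02 -3.03935295e+01 -2.03591172e-01] 0.17704800006653448 [np.float64(0.043796938186019645), np.float64(0.08125629405840887), np.float64(0.05199476782210595)]
[648.49727495 -18.46445935 197.        ] [[ 0.84813921  0.20218763 -0.4896734 ]
 [-0.17509962  0.9793468   0.10109381]
 [ 0.5         0.          0.8660254 ]]
coaster [ 478.24258449 -298.51909922    5.        ]
coaster [ 474.20669363 -292.47274409    5.        ]
lemon [525.81885904 344.9243008 ] [-0.99916738  0.04079888] [51.04947386 69.30197517]
0.61 [293.6, 205.6, 331.9, 239.8]
0.57 [205.0, 332.8, 228.3, 354.7]
```

```bash
cat >> fit.py <<'E'
def toolR(M,flip=1):  # tool z = -mouth z, tool y = +-mouth y
    y=flip*M[:,1]; z=-M[:,2]; return np.c_[np.cross(y,z),y,z]
E
python3 - <<'E'
from fit import *
p=[706.3,-30.4,-.2036]; M,o=mouth(p)
for fl in(1,-1):
    R=toolR(M,fl); print(fl,[None if (q:=robot.solve_ik(o+d*M[:,2],R)) is None else np.round(q,2) for d in(17,90,130)])
print(robot.get_q(),robot.get_tcp_rot(), robot.get_time())
E
```

```text
1 [array([ 0.17, -0.03, -0.27,  1.97,  0.22,  0.71,  1.14]), array([ 0.49, -0.17, -0.55,  1.95,  0.07,  0.83,  1.26]), array([ 0.57, -0.24, -0.59,  1.92, -0.01,  0.91,  1.33])]
-1 [array([ 0.92, -0.02, -1.  ,  1.95,  0.19,  0.7 , -1.97]), array([ 0.15, -0.16, -0.25,  1.95,  0.15,  0.84, -1.95]), array([ 0.16, -0.22, -0.26,  1.93,  0.12,  0.92, -1.93])]
[ 1.16810925  0.32102215 -0.07009499  1.45050155  0.0226207   1.37081679
 -0.05690393] [[ 9.14388465e-01  4.04837909e-01 -4.42476352e-05]
 [ 4.04837906e-01 -9.14388465e-01 -6.43933456e-05]
 [-6.65283947e-05  4.09674125e-05 -9.99999997e-01]] 1.25
```

Run:
```python
from fit import *
p=[706.3,-30.4,-.2036]; M,o=mouth(p); R=toolR(M,1)
t=robot.get_time(); robot.move_to(o+130*M[:,2],R); print(robot.get_time()-t, robot.get_eef_pos()-(o+130*M[:,2]))
c=read_camera("wrist"); save(c,"w1"); 
W=cam(c); print(-W[0].T@W[1],W[0][2])
for o_ in spotter.cut_out("stopper",c): print(o_["p"],o_["box"])
ob=spotter.cut_out("stopper",c)[0]["pixels"]
im=c["pixels"].copy(); im[cv2.morphologyEx(ob.astype(np.uint8),cv2.MORPH_GRADIENT,np.ones((3,3),np.uint8))>0]=[0,255,0]
for P in stop_parts(M,o-34*M[:,2]): cv2.polylines(im,[cv2.convexHull(proj(c,P).astype(np.int32))],True,(255,0,255),1)
cv2.imwrite("pics/w1o.png",im[:,:,::-1])
```

```text
2.4 [ 0.0744     -1.14768554 -0.10335485]
[439.50843085  24.10106569 411.9050379 ] [ 0.71024811 -0.14842201 -0.68812683]
0.74 [467.8, 0.0, 606.1, 57.9]
0.67 [238.1, 148.8, 397.2, 300.3]
```

View pics/w1o.png

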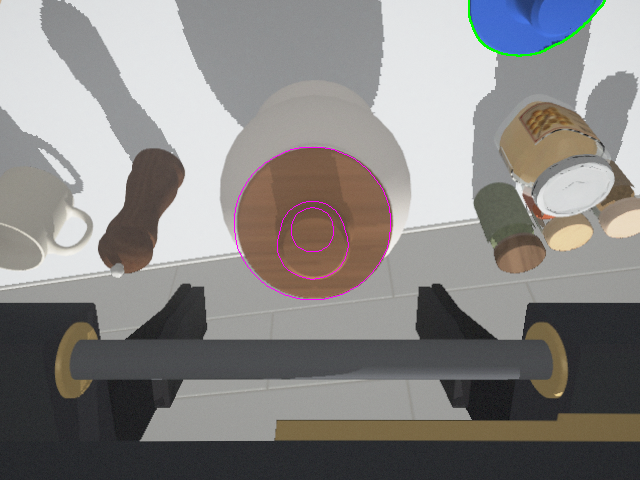

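The wrist view shows the brown stopper at about (315,225) with the predicted outline (magenta) nearly on it, about 2 px off. I'll refine the fit with this view, then approach and grasp.

Run:
```python
from fit import *
T=read_camera("top"); W=read_camera("wrist"); S=read_camera("scene")
def near(th,c,u,v):
    return min(spotter.cut_out(th,c),key=lambda o:np.hypot((o["box"][0]+o["box"][2])/2-u,(o["box"][1]+o["box"][3])/2-v))["pixels"]
mw=near("stopper",W,318,225); mcw=near("crock",W,315,190); print(mw.sum(),mcw.sum())
ms=near("stopper",S,312,225)
def f(p,parts=False):
    M,o=mouth(p); sp=stop_parts(M,o-34*M[:,2])
    k=[cost(W,mw,sp),cost(W,mw|mcw,sp+sphere(p)+[ring(54.5,0)@M.T+o,ring(60,0)+[p[0],p[1],0]]),.3*cost(S,ms,sp)]
    return k if parts else sum(k)
x,y,w=706.3,-30.4,-.2036
b=minimize(f,[x,y,w],method='Nelder-Mead',options=dict(initial_simplex=[[x,y,w],[x+8,y,w],[x,y+8,w],[x,y,w+.15]],xatol=.1,fatol=1e-5))
print(b.x,f([x,y,w],True),f(b.x,True)); M,o=mouth(b.x); print(o)
np.save("crock.npy",b.x)
```

```text
18655 12961
[ 7.04914314e+02 -2.79830537e+01 -1.86925661e-01] [np.float64(0.041992763334226746), np.float64(0.06264095803818176), np.float64(0.030750778008298753)] [np.float64(0.016034575180916645), np.float64(0.03457244051967854), np.float64(0.0292725622406639)]
[646.94208121 -17.01855305 197.        ]
```

Run:
```python
from fit import *
M,o=mouth(np.load("crock.npy")); R=toolR(M,1)
robot.move_to(o+115*M[:,2],R)
robot.move_straight(o+18*M[:,2],R,rate=100); F0=np.array(robot.get_contact_force()); print("F",F0, robot.get_eef_pos()-(o+18*M[:,2]))
robot.grasp(); robot.pause(.1)
print(robot.get_width(),robot.get_grasp_force(),"F in mouth",M.T@(np.array(robot.get_contact_force())), robot.get_eef_pos()-(o+18*M[:,2]),robot.get_time())
```

```text
F [-0.63455151 -0.68036307  0.05973495] [0.26588094 0.14421621 0.70307229]
41.40061077859501 29.99267593229888 F in mouth [-0.0984134  -0.05827878  0.66853954] [-0.00496051  0.04008167 -0.00738551] 6.3917
```

```bash
cat >> fit.py <<'E'
def pose(a,zb,yb=0):
    """stopper leaned a deg to left (+), bead centre at (0,yb,zb) in the mouth -> tcp pos, rot"""
    M,o=mouth(np.load("crock.npy")); L=M@Ro.from_euler('x',-a,degrees=True).as_matrix()
    return o+M@[0,yb,zb]+43*L[:,2], toolR(L,1)
def go(a,zb,yb=0,rate=25):
    M,o=mouth(np.load("crock.npy")); p,R=pose(a,zb,yb); robot.move_straight(p,R,rate=rate)
    print(a,round(zb,1),"F",(M.T@np.array(robot.get_contact_force())).round(1),"err",(M.T@(robot.get_eef_pos()-p)).round(1),round(robot.get_time(),2))
E
python3 - <<'E'
from fit import *
s=lambda a:np.sin(np.radians(a))
for a in(2,4,6,7): go(a,-25*np.cos(np.radians(a))+53.5*s(a))
robot.pause(.15)
W=read_camera("wrist"); save(W,"w2"); T=read_camera("top"); print(robot.get_width())
m=max(spotter.cut_out("crock",T),key=lambda o:o["p"]); print(m["box"])
E
```

```text
2 -23.1 F [ 0.8  0.  -3.2] err [-0.2  0.4 -0.3] 6.64
4 -21.2 F [ 0.   2.8 -6.8] err [-0.6  0.6 -0.5] 6.89
6 -19.3 F [-1.   1.1 -5.9] err [-0.7  0.  -0.4] 7.14
7 -18.3 F [-2.1  1.2 -5.7] err [-0.8 -0.3 -0.4] 7.39
41.501923192033736
[286.3, 153.0, 361.1, 224.7]
```

View pics/w2.png

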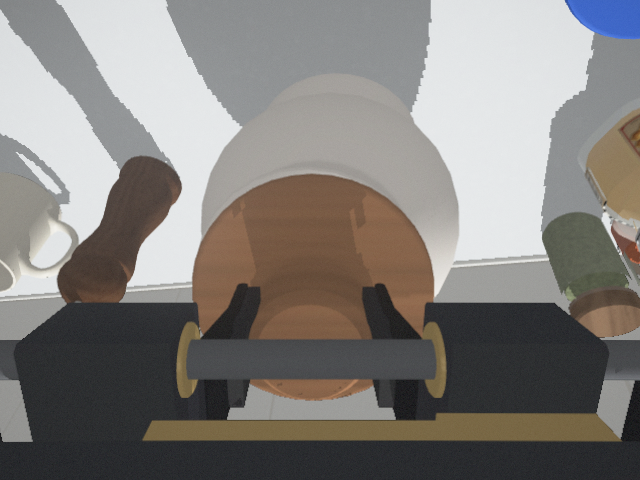

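The view shows the knob gripped, with the flange leaned and the crock still standing at about (330,200). Now for the lean to the right.

Run:
```python
from fit import *
for a in(4,1,-2,-4.5,-7): go(a,-12.5-43*np.sin(np.radians(a)))
robot.pause(.15)
W=read_camera("wrist"); save(W,"w3"); T=read_camera("top"); print(robot.get_width())
m=max(spotter.cut_out("crock",T),key=lambda o:o["p"]); print(m["box"])
```

```text
4 -15.5 F [-3.2 -2.1 -1.3] err [-0.1 -1.8  0.4] 7.99
1 -13.3 F [-4.9 -1.3  5.7] err [ 0.3 -0.7  1. ] 8.28
-2 -11.0 F [-6.  -1.2  6.6] err [-0.6 -0.9  0.8] 8.55
-4.5 -9.1 F [-4.   0.4  2.4] err [-0.8  0.1  0.5] 8.8
-7 -7.3 F [-3.5  0.1  1.7] err [-0.2  0.4  0.4] 9.05
41.199594494158575
[284.2, 150.6, 361.5, 215.3]
```

View pics/w3.png

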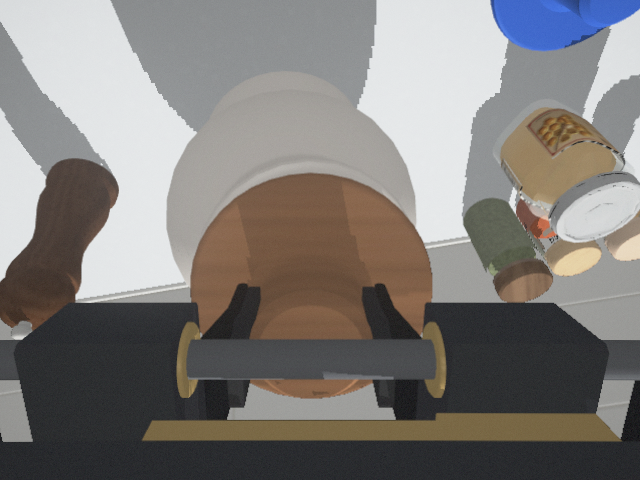

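Run:
```python
from fit import *
go(-7,0,rate=40); go(-4,12,rate=40); go(0,40,rate=80); go(0,110,rate=120)
T=read_camera("top"); print([ (o["p"],o["box"]) for o in spotter.cut_out("crock",T)[:1]], robot.get_width())
cx,cy=477.5,-297
for th in (0,-30,30,-60):
  for fl in (1,-1):
    R=Ro.from_euler('z',th,degrees=True).as_matrix()@np.diag([-fl,fl,-1.]) 
    q=robot.solve_ik([cx,cy,160],R); print(th,fl,np.linalg.det(R).round(),None if q is None else np.round(q-robot.get_q(),2))
```

```text
-7 0 F [-1.4  0.6 -1.3] err [ 1.2 -0.2  0.6] 9.68
-4 12 F [-1.4 -0.9 -1.8] err [ 0.2 -0.   0. ] 10.14
0 40 F [-0.2  0.4 -2. ] err [-0.2 -0.5 -0.3] 10.64
0 110 F [-1.7 -0.4 -2.4] err [-0.6 -0.1 -0.6] 11.38
[(0.95, [284.9, 153.6, 363.5, 223.3])] 41.13705078311855
0 1 1.0 [ 0.03  0.46  0.48 -0.16  0.06  0.26  0.7 ]
0 -1 1.0 [ 0.72  0.56 -0.32 -0.19  0.28  0.28 -2.61]
-30 1 1.0 [ 0.15  0.47  0.35 -0.17  0.09  0.26  0.15]
-30 -1 1.0 [-0.95  0.57  1.63 -0.13 -0.21  0.27 -2.73]
30 1 1.0 [-0.03  0.46  0.55 -0.16  0.05  0.25  1.23]
30 -1 1.0 [ 0.68  0.55 -0.27 -0.18  0.26  0.28 -2.07]
-60 1 1.0 [ 0.31  0.48  0.16 -0.17  0.13  0.26 -0.4 ]
-60 -1 1.0 [-0.95  0.57  1.63 -0.13 -0.21  0.27 -3.25]
```

Run:
```python
from fit import *
cx,cy=477.5,-297
R=Ro.from_euler('z',-30,degrees=True).as_matrix()@np.diag([-1.,1,-1])
robot.move_to([cx,cy,190],R)
W=read_camera("wrist"); save(W,"w4"); print(robot.get_eef_pos(),robot.get_width(),robot.get_time())
for o in spotter.cut_out("coaster",W): print(o["p"],o["box"])
im=W["pixels"].copy(); cv2.polylines(im,[proj(W,ring(46.5,8)+[cx,cy,0]).astype(np.int32)],True,(255,0,255),1)
for P in [ring(53.5,34),ring(37.5,0)]: cv2.polylines(im,[proj(W,P+[cx,cy,138]).astype(np.int32)],True,(0,255,0),1)
cv2.imwrite("pics/w4o.png",im[:,:,::-1])
```

```text
[ 478.96529659 -295.21786942  191.21679592] 41.42643300993447 12.8
0.71 [261.2, 146.6, 362.1, 182.7]
0.22 [191.9, 175.0, 432.4, 399.8]
```

View pics/w4o.png

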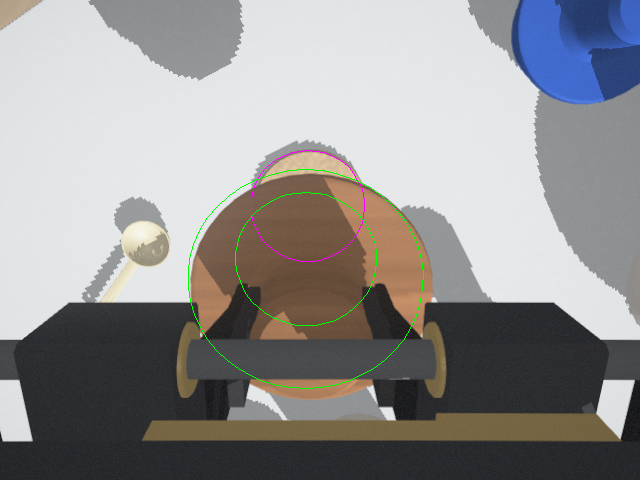

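The coaster prediction (magenta, about (308,206)) fits the visible cork edge, and the stopper sits straight in the grip at about (312,285). I'll lower it.

Run:
```python
from fit import *
cx,cy=477.5,-297
robot.move_straight([cx,cy,72],rate=120); F0=np.array(robot.get_contact_force())
for z in(66,63,61.5,60.5,59.5,58.5):
    robot.move_straight([cx,cy,z],rate=25); robot.pause(.1); F=np.array(robot.get_contact_force()); print(z,robot.get_eef_pos().round(1),(F-F0).round(2))
    if F[2]-F0[2]>2.5: break
robot.open_jaws(); robot.pause(.2); print(robot.get_width(),robot.get_time())
robot.move_straight([cx,cy,200],rate=150)
W=read_camera("wrist"); save(W,"w5"); print([(o["p"],o["box"]) for o in spotter.cut_out("stopper",W)])
im=W["pixels"].copy(); cv2.polylines(im,[proj(W,ring(46.5,8)+[cx,cy,0]).astype(np.int32)],True,(255,0,255),1)
for P in stop_parts(np.eye(3),np.array([cx,cy,8])): cv2.polylines(im,[cv2.convexHull(proj(W,P).astype(np.int32))],True,(0,255,0),1)
cv2.imwrite("pics/w5o.png",im[:,:,::-1])
# lemon plan
for th in(30,40):
  t=np.radians(th); Rl=np.array([[-np.cos(t),0,np.sin(t)],[0,1,0],[-np.sin(t),0,-np.cos(t)]])
  yaw=np.radians(-2.3); Rl=Ro.from_euler('z',yaw).as_matrix()@Rl
  for d in(14,120):
    q=robot.solve_ik(np.array([525.8,345,23])+(14-(d-14)*(d>14))*Rl[:,2],Rl); print(th,d,None if q is None else np.round(q,2))
```

```text
66 [ 477.5 -297.1   66.1] [ 1.05 -0.7  -0.54]
63 [ 477.4 -297.    62.9] [ 0.75  0.37 -0.  ]
61.5 [ 477.5 -297.    61.5] [ 0.57 -0.56 -0.1 ]
60.5 [ 477.7 -297.1   60.8] [0.67 0.62 3.22]
87.11567935974311 16.75
[(0.62, [239.3, 148.2, 382.8, 289.1]), (0.62, [508.8, 0.0, 640.0, 104.4])]
30 14 [-0.78  0.3  -0.07  2.07  0.82  0.58  0.03]
30 120 [ 0.11  0.23 -1.11  2.06  0.88  0.88  0.01]
40 14 [-1.21  0.32  0.31  2.17  1.13  0.52 -0.37]
40 120 [ 0.12  0.3  -1.26  2.18  1.23  0.97 -0.36]
```

View pics/w5o.png

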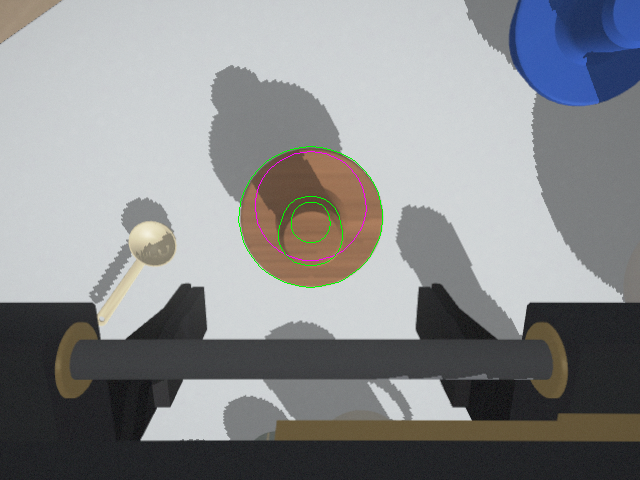

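The stopper stands upright on the coaster at (311,218), matching the prediction. Next the lemon, by way of a waypoint that stays clear of the crock.

```bash
cat >> fit.py <<'E'
def tiltR(th,yaw):
    t=np.radians(th); return Ro.from_euler('z',yaw).as_matrix()@np.array([[-np.cos(t),0,np.sin(t)],[0,1,0],[-np.sin(t),0,-np.cos(t)]])
E
python3 - <<'E'
from fit import *
robot.move_to([440,-20,300],tiltR(0,0))
R=tiltR(40,-.04); g=np.array([525.8,345,23])
robot.move_to(g-110*R[:,2],R); robot.pause(.15)
W=read_camera("wrist"); T=read_camera("top"); print(robot.get_time())
obs=spotter.cut_out("lemon",W); print([(o["p"],o["box"]) for o in obs]); m=obs[0]["pixels"]
u_,v_=np.meshgrid(np.linspace(0,2*np.pi,40),np.linspace(0,np.pi,20)); E=np.c_[(37.5*np.sin(v_)*np.cos(u_)).ravel(),(25*np.sin(v_)*np.sin(u_)).ravel(),23.5*np.cos(v_).ravel()]
def parts(p): return [E@crockR(p[2]).T+[p[0],p[1],23.5]]
mt=max(spotter.cut_out("lemon",T),key=lambda o:o["p"])["pixels"]
f=lambda p:cost(W,m,parts(p))+.3*cost(T,mt,parts(p))
x,y=525.8,345
b=min((minimize(f,[x,y,w],method='Nelder-Mead',options=dict(initial_simplex=[[x,y,w],[x+10,y,w],[x,y+10,w],[x,y,w+.2]],xatol=.1,fatol=1e-5)) for w in(-.4,0,.4)),key=lambda r:r.fun)
print(b.x,b.fun); np.save("lemon.npy",b.x)
im=W["pixels"].copy(); cv2.polylines(im,[cv2.convexHull(proj(W,parts(b.x)[0]).astype(np.int32))],True,(255,0,255),1); cv2.imwrite("pics/w6o.png",im[:,:,::-1])
E
```

```text
21.1333
[(0.83, [276.3, 184.5, 355.9, 271.2])]
[ 5.25582389e+02  3.46671333e+02 -2.69357420e-02] 0.1081279607489285
```

View pics/w6o.png

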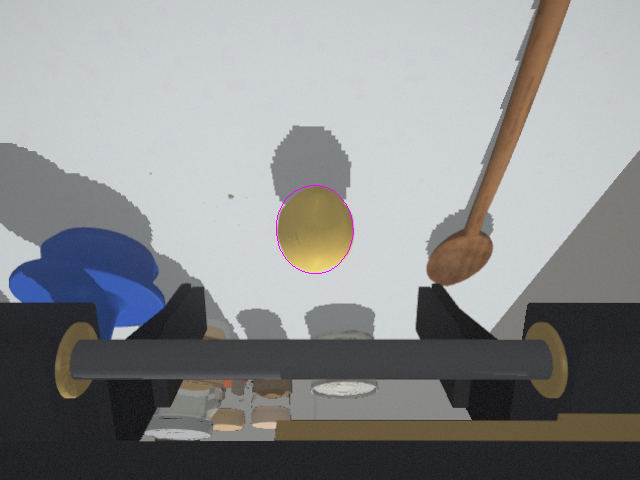

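The wrist view shows the lemon at (315,229), its fit closely matched, and nothing near the fingers. I'll grasp it.

Run:
```python
from fit import *
l=np.load("lemon.npy"); R=tiltR(40,l[2]); g=np.array([l[0],l[1],23])
robot.move_straight(g-90*R[:,2],R,rate=150)
robot.move_straight(g+14*R[:,2],R,rate=100); print(robot.get_contact_force())
robot.grasp(); print(robot.get_width(),robot.get_grasp_force(),robot.get_eef_pos()-(g+14*R[:,2]))
p=g+14*R[:,2]; robot.move_straight(p+[0,0,120],rate=150); print(robot.get_width(),robot.get_time())
M,o=mouth(np.load("crock.npy")); Rm=toolR(M,1)
for d in(4,20,70): 
    q=robot.solve_ik(o+d*M[:,2],Rm); print(d,None if q is None else q.round(2))
# re-check crock
T=read_camera("top"); ob=max(spotter.cut_out("crock",T),key=lambda o:o["p"])["pixels"]; p0=np.load("crock.npy")
f=lambda p:cost(T,ob,sphere([p[0],p[1]])+[np.r_[ring(54.5,0),ring(52,-30)]@M.T+o+[p[0]-p0[0],p[1]-p0[1],0]])
b=minimize(f,p0[:2],method='Nelder-Mead',options=dict(initial_simplex=[p0[:2],p0[:2]+[8,0],p0[:2]+[0,8]])); print(p0,b.x,b.fun)
save(T,"t7")
```

```text
[-0.4105928   0.25036654  0.59209998]
47.63920706452803 29.998765863174413 [-0.00376251  0.129527    0.02904406]
47.65386904630622 24.4083
4 [-0.82 -0.06  0.71  2.01  0.29  0.69  1.11]
20 [-0.81 -0.1   0.68  2.01  0.32  0.73  1.08]
70 [-0.79 -0.2   0.6   1.99  0.39  0.85  1.03]
[ 7.04914314e+02 -2.79830537e+01 -1.86925661e-01] [703.58192234 -30.70698302] 0.021827342047930284
```

Run:
```python
from fit import *
p0=np.load("crock.npy"); M,o=mouth(p0); R=toolR(M,1)
robot.move_to(o+110*M[:,2],R); robot.pause(.3); print(robot.get_eef_pos()-(o+110*M[:,2]),robot.get_width(),robot.get_time())
W=read_camera("wrist"); ob=max(spotter.cut_out("crock",W),key=lambda o:o["p"]); print(ob["p"],ob["box"])
im=W["pixels"].copy()
for k in(54.5,44): cv2.polylines(im,[proj(W,ring(k,0)@M.T+o).astype(np.int32)],True,(255,0,255),1)
cv2.imwrite("pics/w8o.png",im[:,:,::-1])
```

```text
[-0.06051105  0.69821279 -0.3684798 ] 47.64910240073009 26.2667
0.8 [207.9, 76.3, 412.9, 284.1]
```

View pics/w8o.png

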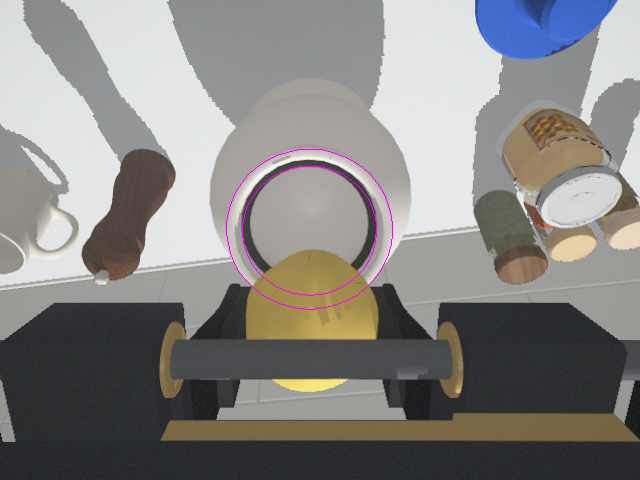

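The open mouth shows at (310,231) within about 2 mm of prediction, with the lemon held at (312,320). I'll lower it to the rim and release.

Run:
```python
from fit import *
p0=np.load("crock.npy"); M,o=mouth(p0); R=toolR(M,1); o=o-1*M[:,0]
robot.move_straight(o+25*M[:,2],R,rate=120)
F0=np.array(robot.get_contact_force()); robot.move_straight(o+3*M[:,2],R,rate=40); print(robot.get_contact_force()-F0,robot.get_eef_pos()-(o+3*M[:,2]))
robot.open_jaws(); robot.pause(.6); robot.move_straight(o+110*M[:,2],R,rate=150); print(robot.get_contact_force(),robot.get_time())
robot.pause(.3)
W=read_camera("wrist"); save(W,"w9"); print([(x["p"],x["box"]) for x in spotter.cut_out("lemon",W)])
T=read_camera("top"); print([(x["p"],x["box"]) for x in spotter.cut_out("crock",T)[:1]],[(x["p"],x["box"]) for x in spotter.cut_out("stopper",T)])
```

```text
[-0.75013552 -0.13046934 -0.03466746] [ 0.0458399  -0.04341657 -0.09857169]
[-0.60293109  0.16422494 -1.2090465 ] 30.3167
[(0.86, [283.7, 169.5, 330.8, 191.2])]
[(0.88, [283.7, 154.8, 363.6, 232.4])] [(0.9, [219.8, 222.9, 257.8, 261.2]), (0.83, [408.6, 259.6, 454.5, 303.8]), (0.82, [323.2, 274.9, 358.0, 312.8])]
```

View pics/w9.png

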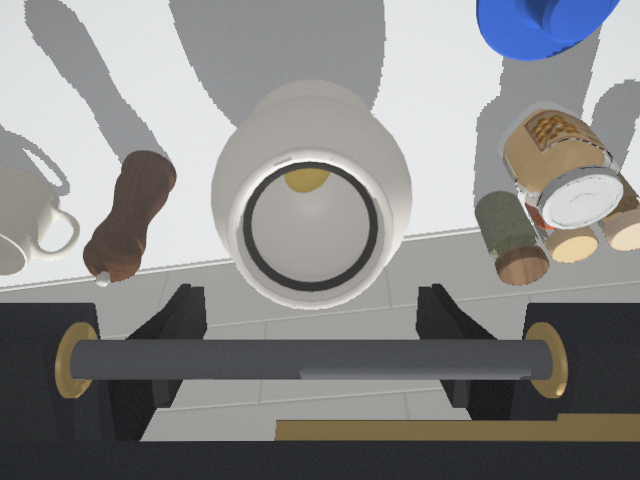

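The lemon shows inside the crock, below the dark sealing ring, at (307,180). The crock is standing, and the mill, mug and honey jar look undisturbed.

Run:
```python
from fit import *
robot.pause(.5); W=read_camera("wrist"); print([(x["p"],x["box"]) for x in spotter.cut_out("lemon",W)], robot.get_time())
print(proj(W,[[705,-28,30],[670,-24,35]]))
print(sign_off())
```

```text
[(0.67, [210.0, 80.0, 415.4, 308.4]), (0.61, [283.9, 167.1, 332.2, 191.9])] 31.4667
[[310.8774338  156.89041214]
 [308.1719465  129.70844739]]
the job is handed in; nothing more can be done
None
```

I handed the job in at about 31 s: the stopper stands upright on the coaster, the lemon is inside the crock, the crock shifted about 3 mm at most, and the honey jar, pepper mill and mug look undisturbed; no verdict was returned.

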